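# Set the length stop of a label-cutting board and butt the labels against it

## Task

Get the label-cutting board ready for the saw: with your fingertips, push the black stop carriage along its notched rail, towards the saw slot, until its spring plunger drops into the first notch it meets. Then push the bundle of wooden plant labels lengthwise along the trough until its end rests against the stop's steel arm, gently enough that the stop stays in that notch. Only push: do not lift the bundle or pull up the plunger's knob, leave the other things on the bench alone, and finish with your hand clear.

Things in the scene. Friction and masses are not known exactly. Their poses are not given: they have to be found in the camera images.
- cutting_board: plywood board screwed to the bench (fixed), 80 x 350 x 10 mm. Origin: underside; x across it away from the robot, y along it to the left, z up. Spans x -36..44, y -165..185, top z 10 mm. Wooden fence x 10..30, y -90..185, top z 36; front lip x -31..-21, y -110..185, top z 16; between them a trough 31 mm wide. Right of y -110 there is no lip, right of y -90 no fence: open floor
- long_notch (a point): centre of the target notch at the rail's top: board x 20, y 67, z 44 mm. The aluminium rail, 16 mm wide, lies on the fence (y -50..185, top z 44) and has three notches, 10 mm wide, across its top, at y 67, 37 and 7 mm; the target is the left one (110 mm cutting length), the first that the carriage meets
- kerf (a point): the 3 mm saw slot that crosses fence, lip and floor: its centre on the trough's floor, at board x -6, y -65, z 10 mm
- stop (a joint): stop carriage along the rail, m: 0 at the left end, grows as it is pushed right, towards the saw slot (board -y); 0.085 in the target notch, 0.115 and 0.145 in the next; range 0..0.165, starts 0.005..0.050. Slides with 3 to 6 N; 2 to 3 mm before a notch it is drawn in by itself and the resistance dips to nothing; then it takes over 15 N to push it out, either way
- plunger (a joint): height of the spring plunger in the carriage, m: 0 while its nose rides on the rail, about 0.003 when dropped into a notch; negative if its knob is pulled up
- stop_back (a point): centre of the flat left end face of the black carriage block, the face to push: 34 mm wide across the rail, 26 mm high (z 45.5..71.5 mm), normal along board +y, free room behind it. The block is 44 mm long; on top, 22 mm from this face, stands the plunger's grey knob, 18 mm across, up to z 98 mm
- stop_face (a point): centre of the work face of the stop's steel arm, at z 19.5 mm: 24 mm wide, hanging in the trough from z 63.5 down to 12 mm, 12 mm thick along the rail. The face looks right (board -y), flush with the carriage's right end, 44 mm right of the back face. The labels' end goes against it; y of this point's frame is the board's y
- labels: bundle of wooden plant labels, 26 x 155 x 18 mm (loose, about 50 g, slides with under 1 N), lying on the trough's floor, lengthwise along the board's y, pointed ends to the stop, blunt ends to the right. Origin: centre of its underside; y along it towards the blunt ends (the board's -y), z up
- labels_end (a point): centre of the bundle's left, pointed end, 9 mm above its underside: goes against the stop arm
- labels_tail (a point): centre of the bundle's right, blunt end face, 9 mm above its underside: the face to push. It starts 130 to 180 mm right of the board's origin, in the open part of the board or a little beyond the board's end, and finishes at y -110 mm
- secateurs: red-handled secateurs, 62 x 201 x 16 mm, lying on the bench right of the board; bystander, origin at its centre on the bench
- marker: white marker pen, 135 mm long, lying on the bench in front of the board; bystander
- seed_packet_1: seed packet with a red flower, 112 x 82 x 10 mm, on the bench at the right; bystander

How it is judged:
By the outcome, as a careful person would: the job done as asked, in the order asked, and still so for the second after the job is handed in, with the robot touching nothing.
It also fails if it takes over 54 s, if anything falls off the work surface, if the arm or the gripper's body presses on something with over 40 N, if the wrist force passes 120 N, or if a joint passes its speed limit or range.

## Robot

A 7-joint arm with a two-finger parallel gripper is mounted at the origin on a cart in front of the work surface, level with it; the furniture and walls round the work are solid. World frame = base frame: x ahead of the robot, y to its left, z up, the work surface at z = 0. Lengths are in mm, angles in rad, forces in N, time in s.
With the tool pointing down it reaches from about 400 to 900 mm from the base axis. Payload 5.5 kg.
Tool frame: the origin (TCP) lies on the mounting face of the last link; the fingertips stand 178 mm ahead of it and the grasp point (between the pads) lies 159 mm ahead of it; z points along the fingers, y is the line along which they close (so a half turn about z gives the same grasp; the last joint's range is limited). The gripper opens to 92 mm and grips with 3 to 60 N. Pads are 19 mm wide; open, the fingers measure 130 mm over their backs; the gripper's body (75 mm by 190 mm) begins 47 mm behind the grasp point.
Start: joints at [-0.849, 0.501, -0.427, 1.55, 0.221, 1.138, -0.21], TCP at [287.836, 582.792, 404.729] pointing down, gripper open.
Joint ranges: [-2.88, 2.88], [-0.31, 2.03], [-1.54, 1.56], [0.2, 2.42], [-1.41, 4.55], [0.19, 2.02], [-2.57, 2.57]. Speed limits (rad/s): [2.57, 2.57, 3.14, 3.14, 3.14, 3.14, 3.14].

## Interface

Orientations are given as a unit quaternion [w, x, y, z].
In Python, from station import manip, capture, ticket, search_frame, tip_of gives the robot as it stands. The module is installed in compiled form; this text tells all that it offers.
- The arm moves only by the tool arm_command, never from a script. Its argument "motion" is a list that holds one entry, the list of rows, each a list of 7 numbers: the turn, a rotation vector about the tool's x, y, z in rad, then the shift along the tool's x, y, z in units of 40 mm (1.0 is 40 mm), then the opening in per cent of the stroke, from 0 (shut) to 100 (fully open). A call has 1 to 8 rows; each row shifts and turns the commanded pose from where the row before left it, along the tool's axes as they then stand; what a row does not reach is not made up. A row lasts 1/8 s, in which the tool goes at most 62.5 mm and 10.7 degrees, less where a joint would pass 70% of its speed; a pose out of reach is approached as far as the arm can. A call is refused whole if a number of a shift passes 1 or a number of a turn 0.188, either way. A call with a gripper value outside its range is refused whole. The fingers move at their own pace and stop on an object; "squeeze" is the grip in N (left out, the last holds). Time passes only in rows, so rows that do not move let the fingers close. It gives the time, the measured TCP pose, the force, the opening and the grip force at its end, in the units of the state.
- manip.observe(): the state, without advancing time (a new reading comes with each control period).
- capture(name): name is "scene" or "top" or "wrist"; returns a dict with "img" (480x640x3 uint8, red, green, blue), "K" (3x3 intrinsics, pixels), "R" (3x3) and "t" (3): a world point X has camera coordinates R X + t. Camera axes: x right, y down, z forward; pixel columns grow to the right and rows downward; lengths in mm; the calibration is good to about 2 mm. A picture is of the moment at which its call begins. There is no depth.
- ticket.finish_job(): hands the job in; it is judged then, once.
Trained networks look in the newest picture that a camera, given by its name, has taken for a name from the list of things; names that differ only in an ending like _2 or _b are one class to them, and where a whole thing is asked for, a point or a joint stands for the part that bears it (a point fixed in the world has none). Each returns a list of dicts, best first, with "confidence" (0 to 1); they miss things now and then, are a little off and sometimes report something else, mostly with a low value. They report only what shows in the picture. A call takes as long as a camera call.
- search_frame(camera, target): "extent" ([left, top, width, height] in pixels, round what is visible of it).
- tip_of(camera, target): "pixel" ([row, column] in pixels: a listed point, or the origin of a listed thing).
The state is a dict: "t": time; "joint_positions": joint angles; "dq": joint speeds; "effort": joint torques, N m; "position": TCP position; "tool_rot": TCP orientation; "force": force on the tool from outside, world axes, zero at the start; "ft_torque": the same for the moment, N m; "gripper_width": finger opening in mm; "grasp_force": force on a finger pad.
Only numpy, scipy, OpenCV 4.12 (cv2) and the standard library are available. Lean on these libraries where they do the work, as an engineer would, in place of code of your own. Each camera call takes 0.05 s, during which the arm holds its last target. There are 200 camera calls.

## Working session

There is one attempt and no reset: what is moved stays moved. The work goes in short steps, Python scripts to look and compute and a tool call to move; the robot and the scene stay as the last step left them, time stands still between calls to the robot, and variables do not carry over. Pictures are saved under pics/ and viewed, at most 10 in all, crops included, and the job is handed in when it is done.

Besides the shell and the picture viewer there is one more tool, called after "Request:" as name([rows], argument=value, ...), one row to a line, values as JSON. arm_command: Moves the arm, as the interface text tells. Its arguments: {"type":"object","properties":{"motion":{"type":"array"},"squeeze":{"type":"number"}},"required":["motion"]}

```bash
mkdir -p pics; cat > h.py <<'E'
import numpy as np, cv2
from station import manip, capture, ticket, search_frame, tip_of
def ray(c,px):
    r,col=px; d=np.linalg.inv(c['K'])@np.array([col,r,1.0]); d=c['R'].T@d; o=-c['R'].T@c['t']; return o,d
def onz(c,px,z):
    o,d=ray(c,px); return o+d*(z-o[2])/d[2]
def proj(c,X):
    p=c['K']@(c['R']@np.array(X,float)+c['t']); return p[:2]/p[2]
def save(c,n): cv2.imwrite('pics/'+n+'.png',c['img'][:,:,::-1])
E
python3 - <<'E'
from h import *
s=manip.observe(); print({k:np.round(v,3) for k,v in s.items()})
Z=dict(kerf=10,long_notch=44,stop_back=58.5,stop_face=19.5,labels_end=19,labels_tail=19,cutting_board=0,labels=10,secateurs=0,marker=0,seed_packet_1=0)
cs={}
for n in ('top','scene'):
    c=capture(n); cs[n]=c; save(c,n+'0')
    for k,z in Z.items():
        for d in tip_of(n,k)[:1]: print(n,k,np.round(d['pixel']),round(d['confidence'],2),np.round(onz(c,d['pixel'],z)))
E
```

```text
{'t': np.float64(0.0), 'joint_positions': array([-0.849,  0.502, -0.427,  1.551,  0.221,  1.138, -0.21 ]), 'dq': array([ 0.001,  0.   ,  0.002, -0.001, -0.   ,  0.001,  0.002]), 'effort': array([ 1.0000e-03, -5.6659e+01, -5.8160e+00, -2.7911e+01, -6.9000e-02,
        3.1000e-02,  0.0000e+00]), 'position': array([287.785, 582.427, 403.682]), 'tool_rot': array([-0.   ,  0.227,  0.974, -0.001]), 'force': array([-0.42 , -0.053, -0.337]), 'ft_torque': array([0.033, 0.055, 0.013]), 'grasp_force': np.float64(0.0), 'gripper_width': np.float64(91.896)}
top kerf [242. 259.] 0.59 [446. 183.  10.]
top long_notch [221. 212.] 0.94 [504. 313.  44.]
top stop_back [219. 188.] 0.76 [510. 378.  58.]
top stop_face [232. 209.] 0.8 [477. 327.  20.]
top labels_end [236. 242.] 0.71 [464. 232.  19.]
top labels_tail [245. 294.] 0.76 [433.  82.  19.]
top cutting_board [234. 236.] 0.62 [471. 252.   0.]
top labels [241. 270.] 0.62 [445. 150.  10.]
top secateurs [255. 399.] 0.6 [ 399. -221.    0.]
top marker [272. 262.] 0.51 [358. 176.   0.]
top seed_packet_1 [229. 209.] 0.34 [487. 330.   0.]
scene kerf [235. 286.] 0.58 [463. 180.  10.]
scene long_notch [205. 273.] 0.74 [506. 296.  44.]
scene stop_back [193. 262.] 0.63 [512. 354.  58.]
scene stop_face [210. 260.] 0.75 [487. 332.  20.]
scene labels_end [226. 276.] 0.88 [463. 223.  19.]
scene labels_tail [252. 301.] 0.68 [429.  70.  19.]
scene cutting_board [228. 276.] 0.64 [477. 246.   0.]
scene labels [238. 288.] 0.84 [457. 162.  10.]
scene secateurs [319. 381.] 0.83 [ 407. -220.    0.]
scene marker [256. 253.] 0.85 [350. 162.   0.]
scene seed_packet_1 [368. 470.] 0.58 [ 424. -421.    0.]
```

```bash
python3 - <<'E'
import cv2
a=cv2.imread('pics/top0.png'); b=cv2.imread('pics/scene0.png')
cv2.imwrite('pics/v1.png',cv2.resize(a[190:300,150:310],(800,550),interpolation=cv2.INTER_CUBIC))
cv2.imwrite('pics/v2.png',b)
E
```

```text
(no output)
```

View pics/v1.png

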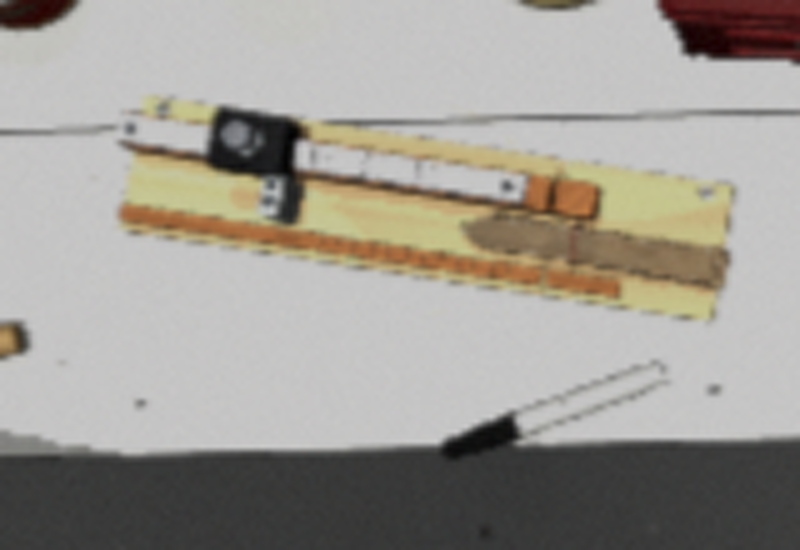

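View pics/v2.png

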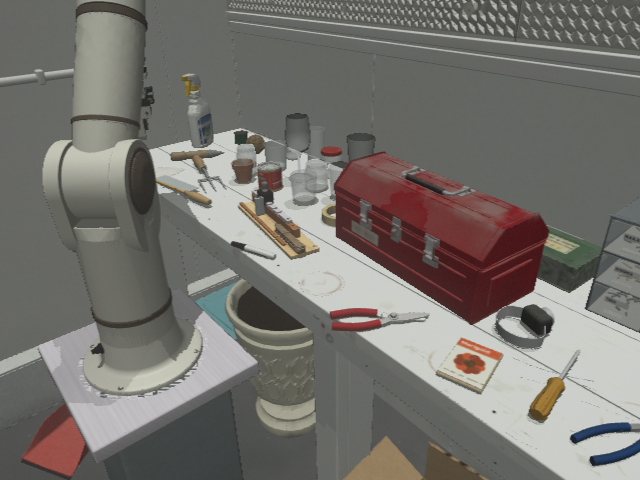

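The top view shows the board slanting from crop (122,232)/(147,97) on the left to (713,320)/(733,183) on the right. The carriage is at crop (250,140), the labels run from (462,232) to (727,268), and the toolbox is at the upper right. Next I fit the board pose.

```bash
cat >> h.py <<'E'
def W(p,b): # board xy(z) mm -> world; p=(x,y,th) th=angle of board x axis
    c,s=np.cos(p[2]),np.sin(p[2]); return np.array([p[0]+c*b[0]-s*b[1],p[1]+s*b[0]+c*b[1],b[2]])
def B(p,X):
    c,s=np.cos(p[2]),np.sin(p[2]); d=np.array(X[:2])-p[:2]; return np.array([c*d[0]+s*d[1],-s*d[0]+c*d[1]])
E
python3 - <<'E'
from h import *
from scipy.optimize import least_squares
c=capture('top'); f=lambda x,y:(150+(x+.5)/5-.5,190+(y+.5)/5-.5)
obs=[((44,185,10),f(147,97)),((-36,185,10),f(122,232)),((44,-165,10),f(733,183)),((-36,-165,10),f(713,320)),((12,-50,44),f(527,202)),((20,-50,44),f(528,188)),((-6,-65,10),(259,242)),((20,67,44),f(313,158))]
r=least_squares(lambda p:np.ravel([proj(c,W(p,b))-np.array(o) for b,o in obs]),[470,252,-.2],loss='soft_l1')
p=r.x; print(np.round(p,3),np.degrees(p[2]),np.round(r.fun,1).reshape(-1,2).tolist())
for n,px,z in [('back',(219,188),58.5),('labels_end',(236,242),19),('labels_tail',(245,294),19),('handle',(190+340/5,155),10),('toolbox corner',(190+55/5,150+690/5),0),('tb top?',(190+55/5,150+690/5),150)]:
    X=onz(c,px,z); print(n,np.round(X),np.round(B(p,X)))
s=capture('scene')
for n,px in [('bottle',(147,200)),('trowel',(192,212)),('hammer',(188,205)),('tbox corner',(240,338))]: print(n,np.round(onz(s,px,0)))
E
```

```text
[ 4.71874e+02  2.43583e+02 -1.72000e-01] -9.869018108539244 [[-0.6, 0.0], [-0.5, -0.1], [0.4, 0.3], [0.2, 0.1], [-0.8, 0.2], [-0.6, 0.2], [0.9, -3.6], [1.9, 0.2]]
back [510. 377.  58.] [ 14. 138.]
labels_end [462. 231.  19.] [ -7. -14.]
labels_tail [433.  82.  19.] [ -11. -166.]
handle [405. 485.  10.] [-107.  227.]
toolbox corner [564.  98.   0.] [ 116. -128.]
tb top? [537.  88. 150.] [  91. -142.]
bottle [ 655. 1006.    0.]
trowel [470. 581.   0.]
hammer [469. 625.   0.]
tbox corner [559.  83.   0.]
```

Request:
arm_command([
  [[0, 0, -0.143, 0, 0, 0, 0], [0, 0, -0.143, 0, 0, 0, 0], [0, 0, 0, -1, -0.4, 0.3, 0], [0, 0, 0, -1, -0.4, 0.3, 0], [0, 0, 0, -1, -0.4, 0.3, 0], [0, 0, 0, -1, -0.4, 0.3, 0], [0, 0, 0, -1, -0.4, 0.3, 0], [0, 0, 0, -0.8, -0.3, 0.3, 0]],
])

```text
t: 2.3
position: [502.5, 450.7, 332.3]
tool_rot: [0.0, 0.087, 0.996, -0.0]
force: [-0.6, -0.2, 0.3]
gripper_width: 16.4
grasp_force: 0.0
```

```bash
cat >> h.py <<'E'
P=np.array([471.874,243.583,-.17224])
def st(p=P):
    s=manip.observe(); q=s['tool_rot']
    from scipy.spatial.transform import Rotation as R
    M=R.from_quat([q[1],q[2],q[3],q[0]]).as_matrix()
    ty=np.degrees(np.arctan2(M[1,1],M[0,1])); print('t',round(float(s['t']),2),'board xy',np.round(B(p,s['position']),1),'tipz',round(s['position'][2]-178,1),'tooly deg',round(ty-90-np.degrees(p[2]),1),'tz',np.round(M[:,2],3),'F',np.round(s['force'],1),'w',round(float(s['gripper_width']),1))
E
python3 - <<'E'
from h import *
st(); c=capture('wrist'); save(c,'w1')
for k,z in dict(stop_back=58.5,long_notch=44,stop_face=19.5,labels_end=19).items():
    for d in tip_of('wrist',k)[:1]:
        X=onz(c,d['pixel'],z); print(k,np.round(d['pixel']),round(d['confidence'],2),np.round(X),np.round(B(P,X)))
E
```

```text
t 2.3 board xy [ -5.3 209.3] tipz 154.3 tooly deg -0.1 tz [ 0.001 -0.    -1.   ] F [-0.6 -0.2  0.3] w 16.4
stop_back [283. 200.] 0.96 [517. 361.  58.] [ 24. 123.]
long_notch [275. 132.] 0.61 [506. 304.  44.] [24. 66.]
stop_face [232. 158.] 0.57 [481. 323.  20.] [-5. 80.]
labels_end [233.  43.] 0.69 [465. 229.  19.] [ -4. -15.]
```

View pics/w1.png

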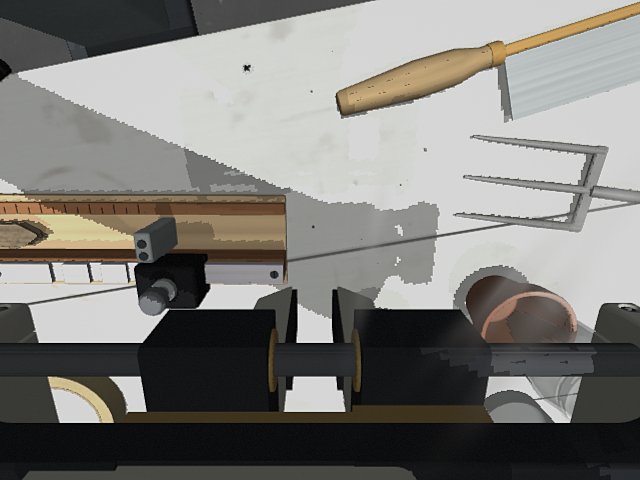

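The wrist view shows the carriage at (135–208, 255–307) with its knob at (157,293), the board's left end at column 286, and a terracotta pot at (530,330). I'll check how far the pot is and refine the board and back face position.

```bash
python3 - <<'E'
from h import *
c=capture('wrist')
for n,(u,v),z in [('board corner near',(286,195),10),('lipL',(286,205),16),('rail end',(284,262),44),('rail end far',(284,282),44),('back top',(207,256),71.5),('back bot',(206,300),45.5),('back top2',(208,262),71.5),('notch',(58,272),44),('pot base',(480,295),0),('pot top near',(485,335),70),('fork',(455,215),5)]:
    print(n,np.round(B(P,onz(c,(v,u),z)),1))
E
```

```text
board corner near [-36.7 187.5]
lipL [-29.5 187.7]
rail end [  9.7 187.2]
rail end far [ 26.6 186.8]
back top [ -5.  136.4]
back bot [ 41.4 124.2]
back top2 [ -0.6 136.7]
notch [17.8 10.1]
pot base [ 59.2 365.1]
pot top near [ 58.6 338.6]
fork [-18.4 331.2]
```

Request:
arm_command([
  [[0, 0, 0, -0.65, 0, 0.75, 0], [0, 0, 0, 0, 0, 0.9, 0], [0, 0, 0, 0, 0, 0.85, 0], [0, 0, 0, 0, -0.5, 0, 0], [0, 0, 0, 0, -0.5, 0, 0], [0, 0, 0, 0, 0, 0, 0], [0, 0, 0, 0, 0, 0, 0]],
])

```text
t: 3.48
position: [518.7, 410.2, 233.6]
tool_rot: [0.0, 0.085, 0.996, 0.001]
force: [-0.7, 0.4, 0.4]
gripper_width: 0.6
grasp_force: 0.0
```

```bash
python3 - <<'E'
from h import *
st(); c=capture('wrist'); save(c,'w2')
for k,z in dict(stop_back=58.5,long_notch=44).items():
    for d in tip_of('wrist',k)[:1]:
        X=onz(c,d['pixel'],z); print(k,np.round(d['pixel']),round(d['confidence'],2),np.round(B(P,X)))
E
```

```text
t 3.48 board xy [ 17.6 172.2] tipz 55.6 tooly deg 0.1 tz [ 0.001  0.002 -1.   ] F [-0.7  0.4  0.4] w 0.6
stop_back [321. 213.] 0.65 [ 23. 124.]
long_notch [320. 213.] 0.61 [ 31. 120.]
```

View pics/w2.png

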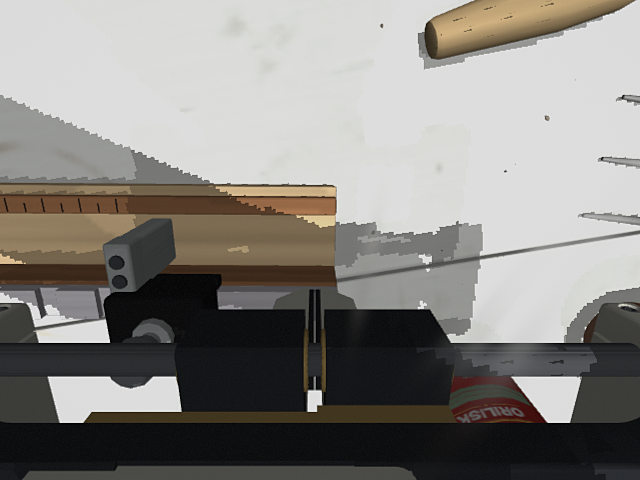

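The carriage's back edge is at about (219,275–320) and the closed fingertips are at (315,295) behind it, lined up with the rail. Time to approach.

Request:
arm_command([
  [[0, 0, 0, 0, -0.3, 0.05, 0], [0, 0, 0, 0, -0.15, 0, 0], [0, 0, 0, 0, -0.1, 0, 0], [0, 0, 0, 0, -0.05, 0, 0]],
])

```text
t: 4.12
position: [515.3, 384.3, 230.8]
tool_rot: [0.0, 0.087, 0.996, -0.0]
force: [0.5, -0.7, 0.8]
gripper_width: 0.4
grasp_force: 0.0
```

Request:
arm_command([
  [[0, 0, 0, 0, -0.05, 0, 0], [0, 0, 0, 0, -0.05, 0, 0], [0, 0, 0, 0, -0.05, 0, 0]],
])

```text
t: 4.5
position: [514.2, 379.8, 231.0]
tool_rot: [0.0, 0.086, 0.996, 0.001]
force: [1.4, 4.7, -3.4]
gripper_width: 0.2
grasp_force: 2.5
```

Request:
arm_command([
  [[0, 0, 0, 0, -0.1, 0, 0], [0, 0, 0, 0, -0.1, 0, 0], [0, 0, 0, 0, -0.1, 0, 0], [0, 0, 0, 0, -0.1, 0, 0], [0, 0, 0, 0, -0.05, 0, 0], [0, 0, 0, 0, 0, 0, 0]],
])

```text
t: 5.25
position: [511.0, 362.6, 231.1]
tool_rot: [0.0, 0.086, 0.996, 0.002]
force: [1.2, 5.4, -1.8]
gripper_width: 0.5
grasp_force: 2.6
```

```bash
python3 - <<'E'
from h import *
st(); c=capture('wrist'); save(c,'w3'); c=capture('top'); save(c,'t3')
a=cv2.imread('pics/w3.png'); b=cv2.imread('pics/t3.png')
b=cv2.resize(b[195:275,165:305],(640,366),interpolation=cv2.INTER_CUBIC)
cv2.imwrite('pics/v3.png',np.vstack([a[180:410],b]))
E
```

```text
t 5.25 board xy [ 18.1 123.9] tipz 53.1 tooly deg 0.0 tz [ 0.001  0.003 -1.   ] F [ 1.2  5.4 -1.8] w 0.5
```

View pics/v3.png

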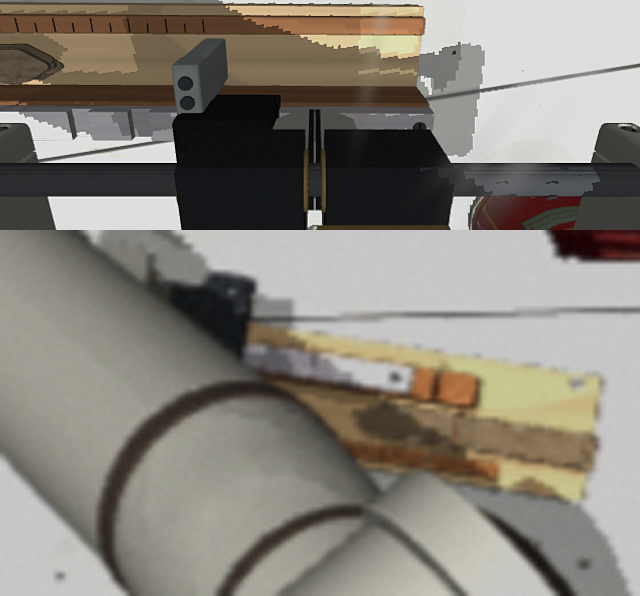

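Carriage at (175–280, 275–360) is in contact with the fingers; the pushing force is steady at about 5 N. I continue in small steps.

Request:
arm_command([
  [[0, 0, 0, 0, -0.06, 0, 0], [0, 0, 0, 0, -0.06, 0, 0], [0, 0, 0, 0, -0.06, 0, 0]],
])

```text
t: 5.72
position: [509.7, 355.8, 231.2]
tool_rot: [0.001, 0.086, 0.996, 0.002]
force: [1.4, 5.9, -2.7]
gripper_width: 0.3
grasp_force: 3.2
```

Request:
arm_command([
  [[0, 0, 0, 0, -0.03, 0, 0], [0, 0, 0, 0, -0.03, 0, 0]],
])

```text
t: 5.98
position: [509.3, 353.4, 231.2]
tool_rot: [0.0, 0.086, 0.996, 0.002]
force: [1.3, 6.4, -3.1]
gripper_width: 0.3
grasp_force: 3.1
```

Request:
arm_command([
  [[0, 0, 0, 0, -0.03, 0, 0]],
])

```text
t: 6.1
position: [509.1, 352.2, 231.1]
tool_rot: [0.0, 0.086, 0.996, 0.002]
force: [1.3, 7.0, -2.5]
gripper_width: 0.6
grasp_force: 3.1
```

Request:
arm_command([
  [[0, 0, 0, 0, -0.03, 0, 0]],
])

```text
t: 6.22
position: [508.9, 351.1, 231.1]
tool_rot: [0.0, 0.086, 0.996, 0.002]
force: [1.3, 6.4, -2.8]
gripper_width: 0.3
grasp_force: 2.9
```

Request:
arm_command([
  [[0, 0, 0, 0, -0.025, 0, 0]],
])

```text
t: 6.35
position: [508.7, 350.0, 231.1]
tool_rot: [0.0, 0.086, 0.996, 0.002]
force: [1.4, 5.2, -2.1]
gripper_width: 0.3
grasp_force: 2.8
```

Request:
arm_command([
  [[0, 0, 0, 0, -0.025, 0, 0]],
])

```text
t: 6.48
position: [508.5, 348.8, 231.1]
tool_rot: [0.0, 0.086, 0.996, 0.001]
force: [1.0, 4.2, -1.1]
gripper_width: 0.5
grasp_force: 1.7
```

Request:
arm_command([
  [[0, 0, 0, 0, -0.025, 0, 0]],
])

```text
t: 6.6
position: [508.3, 347.2, 231.0]
tool_rot: [0.0, 0.086, 0.996, 0.001]
force: [0.2, 2.6, -0.4]
gripper_width: 0.1
grasp_force: 1.4
```

Force is dipping, so the notch is drawing it in. One small step at a time.

Request:
arm_command([
  [[0, 0, 0, 0, 0, 0, 0]],
])

```text
t: 6.72
position: [508.4, 345.7, 230.6]
tool_rot: [-0.0, 0.086, 0.996, -0.001]
force: [-0.3, -0.2, -0.2]
gripper_width: 0.3
grasp_force: 0.1
```

Request:
arm_command([
  [[0, 0, 0, 0, -0.02, 0, 0]],
])

```text
t: 6.85
position: [508.3, 345.1, 230.6]
tool_rot: [-0.0, 0.086, 0.996, -0.0]
force: [0.2, 1.7, -0.3]
gripper_width: 0.5
grasp_force: 1.0
```

Request:
arm_command([
  [[0, 0, 0, 0, -0.025, 0, 0]],
])

```text
t: 6.98
position: [508.2, 344.6, 230.7]
tool_rot: [0.0, 0.086, 0.996, 0.0]
force: [0.0, 3.8, -1.7]
gripper_width: 0.3
grasp_force: 1.6
```

Request:
arm_command([
  [[0, 0, 0, 0, -0.02, 0, 0]],
])

```text
t: 7.1
position: [508.0, 344.2, 230.7]
tool_rot: [0.0, 0.086, 0.996, 0.001]
force: [0.6, 4.6, -2.5]
gripper_width: 0.3
grasp_force: 2.2
```

Request:
arm_command([
  [[0, 0, 0, 0, -0.025, 0, 0]],
])

```text
t: 7.22
position: [507.9, 343.7, 230.8]
tool_rot: [0.0, 0.086, 0.996, 0.001]
force: [1.5, 6.7, -4.1]
gripper_width: 0.4
grasp_force: 3.2
```

Request:
arm_command([
  [[0, 0, 0, 0, -0.025, 0, 0]],
])

```text
t: 7.35
position: [507.8, 343.3, 230.8]
tool_rot: [0.001, 0.086, 0.996, 0.002]
force: [3.0, 8.4, -4.9]
gripper_width: -0.0
grasp_force: 4.0
```

Force rises stiffly to about 9 N with no more sliding, so the plunger is seated. I retreat, lift, and travel above to the tail side.

Request:
arm_command([
  [[0, 0, 0, 0, 0.3, 0, 0], [0, 0, 0, 0, 0.4, 0, 0], [0, 0, 0, 0, 0, -0.9, 0], [0, 0, 0, 0, 0, -1, 0], [0, 0, 0, 0, 0, -1, 0], [0, 0, 0, 0.2, -0.8, 0, 0], [0, 0, 0, 0.2, -1, 0, 0], [0, 0, 0, 0.25, -1, 0, 0]],
])

```text
t: 8.35
position: [467.3, 263.0, 346.9]
tool_rot: [0.0, 0.086, 0.996, -0.0]
force: [-0.5, -0.4, -0.4]
gripper_width: 0.5
grasp_force: 0.0
```

Request:
arm_command([
  [[0, 0, 0, 0, -1, 0, 0], [0, 0, 0, 0, -1, 0, 0], [0, 0, 0, 0, -1, 0, 0], [0, 0, 0, 0, -1, 0, 0], [0, 0, 0, 0, -1, 0, 0], [0, 0, 0, 0, -0.8, 0, 0], [0, 0, 0, 0, 0, 0, 0]],
])

```text
t: 9.22
position: [427.6, 33.0, 346.9]
tool_rot: [-0.0, 0.088, 0.996, -0.001]
force: [-0.2, -0.2, 0.2]
gripper_width: 0.5
grasp_force: 0.0
```

```bash
python3 - <<'E'
from h import *
st(); c=capture('wrist'); save(c,'w4')
for k,z in dict(labels_tail=19,labels_end=19,kerf=10,stop_face=19.5,stop_back=58.5,long_notch=44).items():
    for d in tip_of('wrist',k)[:1]:
        X=onz(c,d['pixel'],z); print(k,np.round(d['pixel']),round(d['confidence'],2),np.round(B(P,X)))
E
```

```text
t 9.22 board xy [  -7.5 -215. ] tipz 168.9 tooly deg -0.3 tz [-0.001 -0.001 -1.   ] F [-0.2 -0.2  0.2] w 0.5
labels_tail [232. 367.] 0.83 [  -2. -170.]
labels_end [227. 548.] 0.78 [ -6. -14.]
kerf [227. 483.] 0.57 [ -4. -66.]
stop_face [228. 611.] 0.88 [-4. 40.]
```

View pics/w4.png

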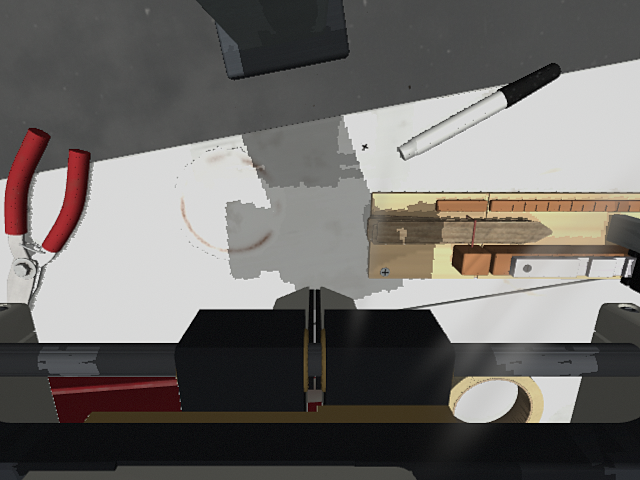

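The wrist view shows the labels from the tail at (370,230) to the point at (550,228) in the trough, with the stop arm at (620,230). The secateurs and marker are clear. Going down behind the tail.

Request:
arm_command([
  [[0, 0, 0, -0.05, 0, 0.9, 0], [0, 0, 0, 0, 0, 1, 0], [0, 0, 0, 0, 0, 1, 0], [0, 0, 0, 0, 0, 0.6, 0], [0, 0, 0, 0, 0, 0.3, 0], [0, 0, 0, 0, 0.2, 0, 0], [0, 0, 0, 0, 0.1, 0, 0], [0, 0, 0, 0, 0, 0, 0]],
])

```text
t: 10.58
position: [432.4, 47.2, 195.7]
tool_rot: [0.001, 0.086, 0.996, 0.0]
force: [0.2, 0.2, 0.2]
gripper_width: 0.1
grasp_force: 0.0
```

```bash
python3 - <<'E'
from h import *
st(); c=capture('wrist'); save(c,'w5')
for k,z in dict(labels_tail=19,labels_end=19,kerf=10,stop_face=19.5).items():
    for d in tip_of('wrist',k)[:1]:
        X=onz(c,d['pixel'],z); print(k,np.round(d['pixel']),round(d['confidence'],2),np.round(B(P,X)))
E
```

```text
t 10.57 board xy [  -5.2 -200.3] tipz 17.7 tooly deg 0.0 tz [ 0.002  0.    -1.   ] F [0.2 0.2 0.2] w 0.1
labels_tail [308. 382.] 0.71 [  -5. -169.]
kerf [301. 586.] 0.73 [ -4. -66.]
```

View pics/w5.png

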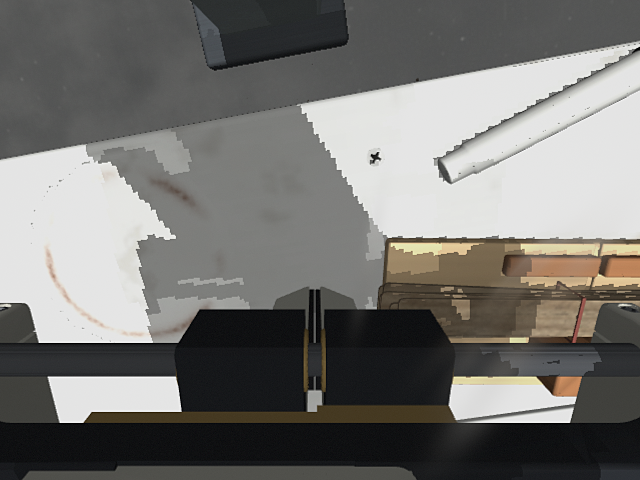

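The fingertips (315,295) sit right behind the tail (382,308) and are lined up with it. I push with small, gentle steps.

Request:
arm_command([
  [[0, 0, 0, 0, 0.1, 0.08, 0], [0, 0, 0, 0, 0.15, 0, 0], [0, 0, 0, 0, 0.15, 0, 0], [0, 0, 0, 0, 0.15, 0, 0], [0, 0, 0, 0, 0.15, 0, 0], [0, 0, 0, 0, 0.15, 0, 0], [0, 0, 0, 0, 0.15, 0, 0], [0, 0, 0, 0, 0.1, 0, 0]],
])

```text
t: 11.82
position: [439.4, 90.3, 191.5]
tool_rot: [0.0, 0.086, 0.996, 0.0]
force: [0.3, 0.0, 0.6]
gripper_width: 0.6
grasp_force: 0.2
```

Request:
arm_command([
  [[0, 0, 0, 0, 0.12, 0, 0], [0, 0, 0, 0, 0.1, 0, 0], [0, 0, 0, 0, 0, 0, 0]],
])

```text
t: 12.2
position: [440.9, 98.9, 191.5]
tool_rot: [0.0, 0.086, 0.996, 0.0]
force: [-0.7, -0.0, -0.2]
gripper_width: 0.0
grasp_force: 0.0
```

```bash
python3 - <<'E'
from h import *
st(); c=capture('top'); save(c,'t6');w=capture('wrist')
for d in tip_of('top','labels_end')[:1]+tip_of('top','stop_face')[:1]: print(np.round(B(P,onz(c,d['pixel'],19)),1),d['confidence'])
b=cv2.resize(c['img'][195:275,165:305,::-1],(640,366),interpolation=cv2.INTER_CUBIC)
cv2.imwrite('pics/v6.png',np.vstack([b,w['img'][200:430,:,::-1]]))
E
```

```text
t 12.2 board xy [  -5.7 -147.9] tipz 13.5 tooly deg 0.0 tz [ 0.  0. -1.] F [-0.7 -0.  -0.2] w 0.0
[-13.1  23.7] 0.59
[-7.7 42.8] 0.83
```

View pics/v6.png

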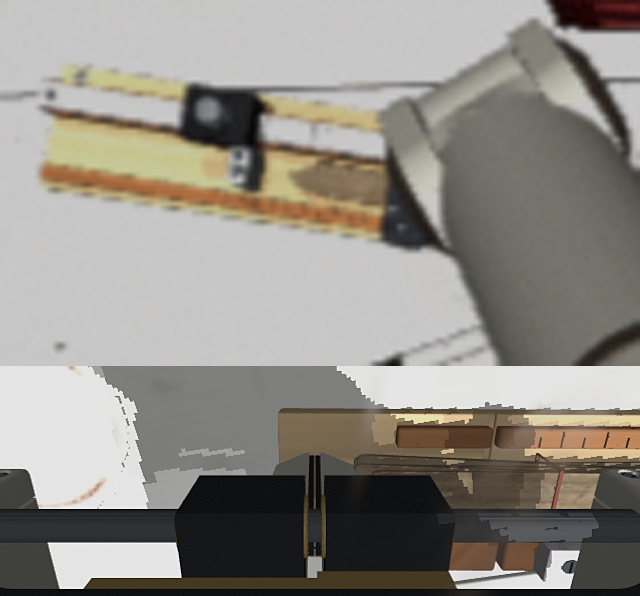

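The tip at (295,180) is about 20 mm from the arm face at (260,175), which matches the fingertip position. The bundle slides straight.

Request:
arm_command([
  [[0, 0, 0, 0, 0.1, 0, 0], [0, 0, 0, 0, 0.1, 0, 0], [0, 0, 0, 0, 0.08, 0, 0], [0, 0, 0, 0, 0.06, 0, 0], [0, 0, 0, 0, 0.03, 0, 0]],
])

```text
t: 13.02
position: [443.4, 113.3, 191.5]
tool_rot: [-0.0, 0.086, 0.996, 0.0]
force: [-0.5, -0.9, -0.0]
gripper_width: 0.3
grasp_force: 0.2
```

Request:
arm_command([
  [[0, 0, 0, 0, 0.03, 0, 0], [0, 0, 0, 0, 0.02, 0, 0]],
])

```text
t: 13.28
position: [443.7, 115.0, 191.5]
tool_rot: [-0.0, 0.086, 0.996, -0.0]
force: [-0.3, 0.2, -0.3]
gripper_width: 0.3
grasp_force: 0.2
```

Request:
arm_command([
  [[0, 0, 0, 0, 0.02, 0, 0], [0, 0, 0, 0, 0.02, 0, 0]],
])

```text
t: 13.52
position: [444.0, 116.6, 191.5]
tool_rot: [-0.0, 0.086, 0.996, -0.0]
force: [0.2, -0.3, 0.4]
gripper_width: 0.6
grasp_force: 0.2
```

Request:
arm_command([
  [[0, 0, 0, 0, 0.02, 0, 0], [0, 0, 0, 0, 0.02, 0, 0]],
])

```text
t: 13.78
position: [444.3, 118.2, 191.5]
tool_rot: [-0.0, 0.086, 0.996, 0.0]
force: [-1.0, 0.1, 0.6]
gripper_width: 0.1
grasp_force: 0.2
```

Request:
arm_command([
  [[0, 0, 0, 0, 0.02, 0, 0]],
])

```text
t: 13.9
position: [444.3, 118.8, 191.5]
tool_rot: [-0.0, 0.086, 0.996, -0.0]
force: [-0.2, -2.7, 1.1]
gripper_width: 0.4
grasp_force: 1.2
```

Request:
arm_command([
  [[0, 0, 0, 0, 0.02, 0, 0]],
])

```text
t: 14.02
position: [444.4, 119.1, 191.5]
tool_rot: [-0.0, 0.087, 0.996, -0.001]
force: [-0.8, -3.0, 2.5]
gripper_width: 0.4
grasp_force: 2.2
```

Contact at about 3 N, as expected. I back off, lift clear and check.

Request:
arm_command([
  [[0, 0, 0, 0, 0, 0, 0], [0, 0, 0, 0, -0.1, 0, 0], [0, 0, 0, 0, -0.5, 0, 0], [0, 0, 0, 0, -0.6, 0, 0], [0, 0, 0, 0, 0, -0.8, 0], [0, 0, 0, 0, 0, -1, 0], [0, 0, 0, 0, -0.3, -1, 0], [0, 0, 0, 0, -0.3, -1, 0]],
])

```text
t: 15.02
position: [432.1, 49.1, 344.9]
tool_rot: [0.0, 0.086, 0.996, 0.001]
force: [0.9, -0.3, -0.2]
gripper_width: 0.4
grasp_force: 0.0
```

Request:
arm_command([
  [[0, 0, 0, 0.5, -0.5, -0.5, 0], [0, 0, 0, 0.5, -0.5, 0, 0], [0, 0, 0, 0.5, -0.5, 0, 0], [0, 0, 0, 0, 0, 0, 0]],
])

```text
t: 15.52
position: [361.4, -0.6, 363.4]
tool_rot: [0.0, 0.087, 0.996, -0.0]
force: [0.0, 0.2, -0.7]
gripper_width: 0.5
grasp_force: 0.0
```

```bash
python3 - <<'E'
from h import *
st(); c=capture('top'); s=capture('scene')
for n,cc in (('top',c),('scene',s)):
  for k,z in dict(labels_tail=19,labels_end=19,stop_face=19.5,stop_back=58.5).items():
    for d in tip_of(n,k)[:1]: print(n,k,round(d['confidence'],2),np.round(B(P,onz(cc,d['pixel'],z)),1))
b=cv2.resize(c['img'][195:275,165:305,::-1],(640,366),interpolation=cv2.INTER_CUBIC)
e=cv2.resize(s['img'][170:262,210:370,::-1],(400,230),interpolation=cv2.INTER_CUBIC)
cv2.imwrite('pics/v7.png',np.vstack([b,np.hstack([e,np.zeros((230,240,3),np.uint8)])]))
E
```

```text
t 15.53 board xy [ -67.  -259.5] tipz 185.4 tooly deg -0.1 tz [ 0.    -0.001 -1.   ] F [ 0.   0.2 -0.7] w 0.5
top labels_tail 0.75 [ -16.  -105.5]
top labels_end 0.83 [-8.5 45.9]
top stop_face 0.82 [-8.  42.3]
top stop_back 0.69 [19.1 96. ]
scene labels_tail 0.67 [ -19.1 -141.3]
scene labels_end 0.88 [ 4.1 41. ]
scene stop_face 0.58 [-0.2 63.9]
scene stop_back 0.54 [13.3 75.6]
```

View pics/v7.png

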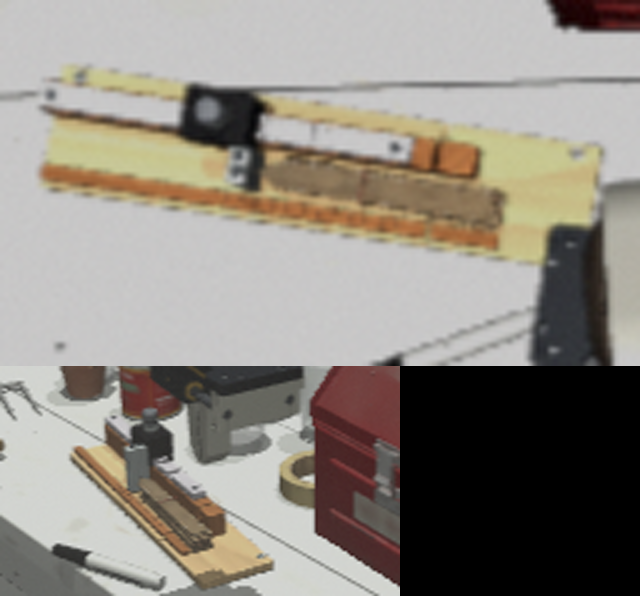

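The bundle's tip meets the arm at (260,175). Its tail at (502,205) is level with the lip's right end (y -110), and the carriage hasn't moved from before the labels push. The hand is clear.

```bash
python3 -c "
from station import ticket
print(ticket.finish_job())"
```

```text
the job is handed in; nothing more can be done
None
```

The job is handed in after about 15.5 s of robot time: the stop is seated in the 110 mm notch, and the labels rest against its steel arm after a gentle push of about 3 N that did not shift the stop. The hand is clear and nothing else on the bench was touched.

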